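# Lay out the wax-up kit tray

## Task

Finish laying out the white kit tray in the order of use, starting at the end with the pull handle: the tweezers already lie in the first bay, so lay the thin double-ended probe in the middle bay and the double-ended spatula (flat blades) in the last bay, the one farthest from the handle. Each should lie lengthwise and flat on the floor of its own bay, either way round, laid down and not dropped. Leave the tweezers and the paint brush where they are.

Things in the scene. Friction and masses are not known exactly. Their poses are not given: they have to be found in the camera images.
- tray: white tray fixed on the grey mat (3 mm thick), turned any way; 214 mm (x) by 190 (y), floor 4 mm, walls and dividers 16 high, 4 thick. Three bays side by side along x, each 66 mm wide, 182 long (y). Dark pull handle sticks 28 mm out of the -x end. Origin: centre of its underside, on the mat; z up. Bay centres at y = 0: first x = -70 mm, middle 0, last +70
- probe_mid (a point): loose steel probe lying on the mat, 150 mm long (x), 45 g: square-sided handle 90 long, 10 wide (y), 9 high (z), 3 mm wire tips at both ends, one straight, the +x one bent sideways. This point: handle's centre, half-way up (7.5 mm above the table), its balance point
- spatula_mid (a point): loose steel wax spatula lying on the mat, 150 mm long (x), 55 g: square-sided handle 90 long, 10 wide (y), 9 high (z), flat blades at both ends, the +x one 20 mm wide with a round end, the other 14 wide. This point: handle's centre, half-way up (7.5 mm above the table), near its balance point
- tweezers_mid (a point): loose steel tweezers, 131 mm long (x), up to 19 wide, 8 high, already lying lengthwise in the tray's first bay, by the handle; this point is their middle, half-way up
- brush_mid (a point): loose brush, dark wooden handle, 148 mm long (x), 10 wide, 9 high, on the mat beside probe and spatula: the three point roughly away from the robot, in any order, centres 70 mm or more apart. This point: near its middle, half-way up. Also fixed nearby: a jar 46 mm high at the mat's right edge (y under -0.36 m), a tooth model 29 mm high at its far edge (x over 0.69 m)
Mind the look-alikes: they are no part of the job. Leave any green or red look-alike of the part that bears probe_mid alone.

How it is judged:
By the outcome, as a careful person would: the job done as asked, in the order asked, and still so for the second after the job is handed in, with the robot touching nothing.
It also fails if it takes over 51 s, if anything falls off the work surface, if the arm or the gripper's body presses on something with over 40 N, if the wrist force passes 120 N, or if a joint passes its speed limit or range.

## Robot

A 6-joint arm with a two-finger parallel gripper is mounted at the origin on the work surface. World frame = base frame: x ahead of the robot, y to its left, z up, the work surface at z = 0. Lengths are in mm, angles in rad, forces in N, time in s.
With the tool pointing down it reaches from about 400 to 925 mm from the base axis. Payload 12.5 kg.
Tool frame: the origin (TCP) lies midway between the tips of the shut fingers; the grasp point (between the pads) lies 19 mm behind it; z points along the fingers, y is the line along which they close (so a half turn about z gives the same grasp; the last joint's range is limited). The gripper opens to 95 mm and grips with 3 to 60 N. Pads are 20 mm wide; open, the fingers measure 119 mm over their backs; the gripper's body (75 mm by 180 mm) begins 59 mm behind the grasp point.
Start: joints at [1.223, 0.491, 1.559, -0, 1.092, -0.106], TCP at [149.638, 606.84, 214.661] pointing down, gripper open.
Joint ranges: [-3.1, 3.1], [-0.84, 2.19], [0.05, 2.79], [-1.13, 4.28], [0.06, 2.93], [-2.69, 2.69]. Speed limits (rad/s): [2.22, 2.22, 2.79, 3.14, 3.14, 3.14].

## Interface

Orientations are given as [roll, pitch, yaw] about the fixed x, y, z axes, in that order (R = Rz(yaw) Ry(pitch) Rx(roll)).
In Python, from cell import env gives the robot as it stands.
- The arm moves only by the tool arm_command, never from a script. Its argument "targets" is a list of rows, each a list of 5 numbers: the shift along the tool's x, y, z in mm, then the turn about the tool's z in degrees, then the opening, from 0 (shut) to 1 (fully open). In form: [[tx, ty, tz, roll, fingers], ...]. A call has 1 to 5 rows; each row is the pose to reach, as a shift and turn from the pose commanded when the call began, along the tool's axes at that moment; what a row does not reach only later rows make up. A row lasts 1/10 s, in which the tool goes at most 50 mm and 8.59 degrees, less where a joint would pass 70% of its speed; a pose out of reach is approached as far as the arm can. A call with a gripper value outside its range is refused whole. The fingers move at their own pace and stop on an object; the grip force is fixed at half the most. Time passes only in rows, so rows that repeat a pose let the fingers close. It gives the time, the measured TCP pose, the force, the opening and the grip force at its end, in the units of the state.
- env.state(): the state, without advancing time (a new reading comes with each control period).
- env.read_camera(name): name is "side" or "top" or "wrist"; returns a dict with "frame" (420x560x3 uint8, red, green, blue), "vertical_fov" (degrees; the focal length in pixels is half the picture's height over the tangent of half this angle, whatever the lens; pixels are square), "cx", "cy" (the principal point, pixels), "world_from_camera" (4x4, takes a point from camera to world coordinates); the wrist camera has in their place "hand_eye" (4x4, takes a point from camera to tool coordinates, whose origin is the TCP and whose axes are the flange's). Camera axes: x right, y down, z forward; pixel columns grow to the right and rows downward; lengths in mm; the calibration is good to about 2 mm. A picture is of the moment at which its call begins: read the wrist's pose just before it. There is no depth.
- env.job_done(): hands the job in; it is judged then, once.
The state is a dict: "t": time; "joints": joint angles; "qvel": joint speeds; "tau": joint torques, N m; "eef_pos": TCP position; "tcp_rot": TCP orientation; "ft_force": force on the tool from outside, world axes, zero at the start; "moment": the same for the moment, N m; "opening": opening from 0.0 (shut) to 1.0 (fully open); "grip_force": force on a finger pad.
Only numpy, scipy, OpenCV 4.12 (cv2) and the standard library are available. Lean on these libraries where they do the work, as an engineer would, in place of code of your own. Each camera call takes 0.05 s, during which the arm holds its last target. There are 200 camera calls.

## Working session

There is one attempt and no reset: what is moved stays moved. The work goes in short steps, Python scripts to look and compute and a tool call to move; the robot and the scene stay as the last step left them, time stands still between calls to the robot, and variables do not carry over. Pictures are saved under pics/ and viewed, at most 10 in all, crops included, and the job is handed in when it is done.

Besides the shell and the picture viewer there is one more tool, called after "Request:" as name(argument=value, ...), one argument or row to a line, values as JSON. arm_command: Moves the arm, as the interface text tells. Its arguments: {"type":"object","properties":{"targets":{"type":"array","items":{"type":"array","items":{"type":"number"}}}},"required":["targets"]}

```bash
mkdir -p pics
cat > h.py <<'E'
import numpy as np, cv2
from cell import env
from scipy.spatial.transform import Rotation as R
def look(name):
    s=env.state(); c=env.read_camera(name)
    f=c["frame"]; fl=f.shape[0]/2/np.tan(np.radians(c["vertical_fov"])/2)
    if name=="wrist":
        T=np.eye(4);T[:3,:3]=R.from_euler('xyz',s["tcp_rot"]).as_matrix();T[:3,3]=s["eef_pos"];T=T@np.array(c["hand_eye"])
    else: T=np.array(c["world_from_camera"])
    return f,fl,c["cx"],c["cy"],T
def cast(L,u,v,z):
    _,fl,cx,cy,T=L; d=T[:3,:3]@np.array([(u-cx)/fl,(v-cy)/fl,1]); o=T[:3,3]
    return o+d*(z-o[2])/d[2]
def save(n,f): cv2.imwrite(f"pics/{n}.png",f[:,:,::-1])
E
python3 - <<'E'
from h import *
import pickle
L=look("top"); save("top",L[0]); pickle.dump(L,open("top.pkl","wb"))
s=env.state(); print(s["t"],s["eef_pos"],s["tcp_rot"]); print(L[4].round(2),L[1])
E
```

```text
0.05 [149.52656572 606.60361903 214.08535067] [-3.14050708e+00 -1.14964332e-04  2.89985411e+00]
[[ 1.00000e-02 -9.80000e-01  1.90000e-01  2.06680e+02]
 [-1.00000e+00 -1.00000e-02  1.00000e-02 -1.41230e+02]
 [-0.00000e+00 -1.90000e-01 -9.80000e-01  1.11612e+03]
 [ 0.00000e+00  0.00000e+00  0.00000e+00  1.00000e+00]] 411.4797174487376
```

View pics/top.png

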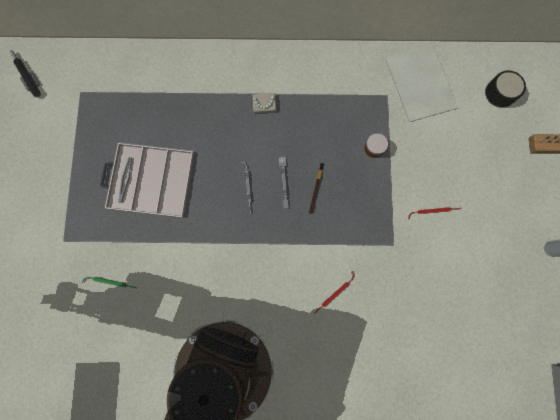

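The top view shows the tray at (150,180) with its handle on the left at (107,175) and the tweezers at (125,180). Candidates: (248,188) is thin-tipped grey steel, so the probe. (284,182) has flat blades, so the spatula. (317,188) is the brush. The red and green pieces at (338,293), (435,210) and (110,283) are look-alikes off the mat. I'll confirm with one enlarged crop.

Run:
```python
from h import *
import pickle
L=pickle.load(open("top.pkl","rb")); f=L[0]
save("crop",cv2.resize(f[135:225,95:335],(800,300),interpolation=cv2.INTER_CUBIC))
g=cv2.cvtColor(f,cv2.COLOR_RGB2GRAY)
print("mat",f[200,220],g[150:220,220].mean())
m=(g>105).astype(np.uint8)
for n,(u0,u1) in dict(probe=(236,262),spat=(272,298)).items():
    sub=m[145:225,u0:u1]; 
    p=np.column_stack(np.nonzero(sub)[::-1])+[u0,145]
    W=np.array([cast(L,u,v,7.5)[:2] for u,v in p]); c=W.mean(0); e=np.linalg.svd(W-c)[2][0]
    t=(W-c)@e; print(n,len(p),c.round(1),"mid",(c+e*(t.min()+t.max())/2).round(1),"len",np.ptp(t).round(),"ang",np.degrees(np.arctan2(e[1],e[0])).round(1))
w=(f.min(2)>130).astype(np.uint8); w[:,:98]=0;w[:,205:]=0;w[:130]=0;w[230:]=0
P=np.array([cast(L,u,v,16)[:2] for v,u in np.argwhere(w)],np.float32)
print("tray",cv2.minAreaRect(P))
dark=(g<45).astype(np.uint8);dark[:155]=0;dark[195:]=0;dark[:,:98]=0;dark[:,113:]=0
print("handle",np.mean([cast(L,u,v,10)[:2] for v,u in np.argwhere(dark)],0))
```

```text
mat [93 94 95] 91.61428571428571
probe 79 [490.1 -49.7] mid [487.  -50.1] len 145.0 ang -172.4
spat 164 [ 510.  -149.4] mid [ 502.2 -150.1] len 145.0 ang -175.1
tray ((503.189208984375, 223.11587524414062), (212.5688018798828, 189.27711486816406), 83.96851348876953)
handle [512.94105505 352.03723293]
```

View pics/crop.png

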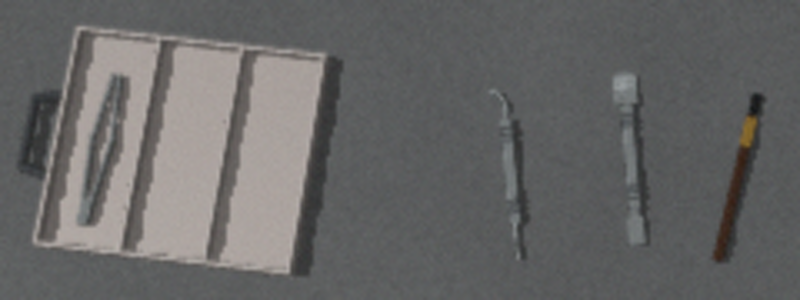

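The crop confirms the targets. The probe has thin tips with one bent (crop (505,170)), the spatula has flat blades ((630,160)), and the brush is brown. The middle and last bays are empty, and the tray handle is on the +y side. Moving above the probe.

```bash
cat >> h.py <<'E'
def plan(*ts, start=None):
    "world targets (x,y,z,yaw deg), printed as tool shifts, each from the previous target"
    s=env.state(); p=np.array(s["eef_pos"]); yaw=np.degrees(s["tcp_rot"][2])
    for t in ts:
        y=np.radians(yaw); d=np.array(t[:3])-p
        M=np.array([[np.cos(y),np.sin(y),0],[np.sin(y),-np.cos(y),0],[0,0,-1]])
        print(t,"shift",(M@d).round(1),"turn",round(-((t[3]-yaw+180)%360-180),1),"dist",np.linalg.norm(d).round())
        p=np.array(t[:3]); yaw=t[3]
E
python3 - <<'E'
from h import *
plan((340,450,214,187),(430,220,210,187),(487,-20,200,187),(487,-50,180,187))
E
```

```text
(340, 450, 214, 187) shift [-2.224e+02 -1.065e+02  1.000e-01] turn -20.9 dist 247.0
(430, 220, 210, 187) shift [ -61.3 -239.3    4. ] turn 0 dist 247.0
(487, -20, 200, 187) shift [ -27.3 -245.2   10. ] turn 0 dist 247.0
(487, -50, 180, 187) shift [  3.7 -29.8  20. ] turn 0 dist 36.0
```

Request:
arm_command(
  targets=[
    [-222,-107,0,-21,1],
    [-222,-107,0,-21,1],
    [-222,-107,0,-21,1],
    [-222,-107,0,-21,1],
    [-222,-107,0,-21,1],
  ],
)

```text
t: 0.55
eef_pos: [340.0, 448.8, 214.4]
tcp_rot: [-3.141, -0.0, -3.016]
ft_force: [0.1, 1.0, 0.4]
opening: 1.0
grip_force: 0.0
```

Request:
arm_command(
  targets=[
    [-61,-239,4,0,1],
    [-61,-239,4,0,1],
    [-61,-239,4,0,1],
    [-61,-239,4,0,1],
    [-61,-239,4,0,1],
  ],
)

```text
t: 1.05
eef_pos: [429.5, 218.7, 210.5]
tcp_rot: [-3.142, -0.0, -3.017]
ft_force: [0.6, -0.3, -0.6]
opening: 0.999
grip_force: 0.0
```

Request:
arm_command(
  targets=[
    [-27,-245,10,0,1],
    [-27,-245,10,0,1],
    [-27,-245,10,0,1],
    [-27,-245,10,0,1],
    [-27,-245,10,0,1],
  ],
)

```text
t: 1.55
eef_pos: [486.5, -21.2, 200.4]
tcp_rot: [3.141, -0.0, -3.017]
ft_force: [1.6, -0.1, 0.2]
opening: 0.998
grip_force: 0.0
```

Request:
arm_command(
  targets=[
    [4,-30,20,0,1],
    [4,-30,20,0,1],
    [4,-30,20,0,1],
    [4,-30,20,0,1],
  ],
)

```text
t: 1.95
eef_pos: [486.3, -48.5, 180.9]
tcp_rot: [3.141, 0.0, -3.016]
ft_force: [0.6, 0.5, 0.7]
opening: 0.996
grip_force: 0.0
```

Run:
```python
from h import *
s=env.state(); print(s["t"],np.round(s["eef_pos"],1),np.degrees(s["tcp_rot"]).round(1),np.abs(s["qvel"]).max())
L=look("wrist"); save("w1",L[0]); import pickle; pickle.dump(L,open("w1.pkl","wb")); print(L[4].round(2),L[1])
```

```text
1.95 [486.3 -48.5 180.9] [ 180.     0.  -172.8] 0.01334135350133561
[[-1.2000e-01  9.5000e-01  2.9000e-01  4.0341e+02]
 [ 9.9000e-01  1.2000e-01  4.0000e-02 -5.8800e+01]
 [ 0.0000e+00  2.9000e-01 -9.6000e-01  3.4995e+02]
 [ 0.0000e+00  0.0000e+00  0.0000e+00  1.0000e+00]] 327.2728144121189
```

View pics/w1.png

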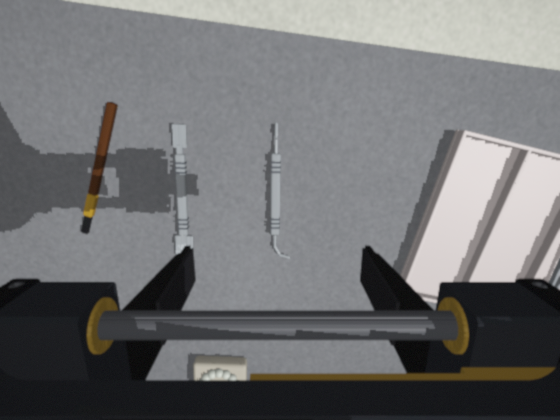

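The wrist view shows the probe handle from about (277,153) to (275,236), the spatula handle from (179,151) to (184,236) and the tray at right with its corner at (462,132). Measuring the handles along their rows.

Run:
```python
from h import *
import pickle
L=pickle.load(open("w1.pkl","rb")); g=cv2.cvtColor(L[0],cv2.COLOR_RGB2GRAY).astype(int)
for n,u0,u1,z in (("probe",262,290,12),("spat",170,198,12)):
    sub=g[115:262,u0:u1]; w=[];c=[]
    for r in sub:
        k=np.nonzero(r>130)[0]; w.append(len(k)); c.append(u0+np.median(k) if len(k) else 0)
    print(n,"".join(f"{x:2d} " for x in w))
    rows=[i for i in range(45,115) if w[i]>5]
    A=np.array([cast(L,c[i],115+i,z)[:2] for i in rows]); k=np.polyfit(A[:,0],A[:,1],1)
    print("angle",np.degrees(np.arctan(k[0])).round(1),"line y at x=480,490,500",np.polyval(k,[480,490,500]).round(1))
    ii=[i for i,x in enumerate(w) if x>0]
    e=[cast(L,c[i],115+i,6)[:2].round(1) for i in (ii[0],ii[-1])]; print("ends",e)
```

```text
probe 28 28 28 28 28 28 28 25 24 23 23 23 23 23 22 22 22 23 24 24 24 24 24 24 23 23 24 24 24 23 23 23 23 23 22 22 21 20 17 20 20 20 20 20 20 21 21 13 21 20 19 18 12 20 19 18 17 11 20 20 20 20 20 20 20 20 21 22 22 21 21 21 22 21 21 22 22 21 21 21 21 22 22 21 21 22 23 23 22 22 22 22 22 22 22 22 22 21 21 21 21 21 20 19 13 20 19 20 12 20 21 21 17 16 21 22 22 23 26 26 24 24 25 24 24 24 24 24 23 23 24 24 25 25 26 25 26 24 24 28 28 28 28 28 28 28 28 
angle 6.9 line y at x=480,490,500 [-46.6 -45.4 -44.2]
ends [array([406.9, -59.9]), array([566.9, -40.1])]
spat 24 27 28 26 27 28 28 24 22 26 26 26 26 26 26 26 26 26 25 25 25 25 25 25 25 25 25 25 25 25 25 25 27 24 24 24 24 24 21 20 23 23 23 25 25 22 19 14 11 20 21 20 13 11 20 18 16  7  1  4  0  0  0  0  0  0  0  0  0  0  0  0  0  0  0  0  0  0  0  0  2 11 20 22 22 22 22 21 21 21 21 20 20 20 20 20 22 25 24 23 22 21 20 20 15 14 19 20 20 12 20 20 20 13 20 23 24 24 22 17 18 25 24 24 24 24 23 23 25 25 23 18 18 14 14 13 12 12 10  7  6  5  3  3  3  2  2 
angle 0.2 line y at x=480,490,500 [-142.8 -142.8 -142.7]
ends [array([ 418.5, -152.9]), array([ 578.2, -130.4])]
```

Run:
```python
from h import *
import pickle
L=pickle.load(open("w1.pkl","rb")); f=L[0].astype(int)
m=(f[:,:,2]-f[:,:,0]); print("mat b-r",m[200,230],"steel",m[195,270:282], f[195,266:286].mean(1).round())
for n,pts in dict(probe=[(276.5,160),(275.5,194.5),(275,231)],spat=[(180,160),(181.5,195),(183.5,231)]).items():
    W=[cast(L,u,v,11)[:2] for u,v in pts]; d=W[2]-W[0]; print(n,np.round(W,1).tolist(),np.degrees(np.arctan2(d[1],d[0])).round(1),np.linalg.norm(d).round())
save("w1c",cv2.resize(L[0][115:265,150:300],(600,600),interpolation=cv2.INTER_CUBIC))
```

```text
mat b-r 5 steel [6 9 8 8 8 8 9 8 9 8 6 6] [ 91.  89.  88.  89. 102. 133. 159. 167. 171. 171. 172. 173. 173. 166.
 148. 141. 140. 139. 139. 140.]
probe [[450.9, -53.4], [487.4, -49.9], [528.6, -45.4]] 5.9 78.0
spat [[463.3, -152.3], [500.4, -149.3], [541.2, -145.5]] 5.0 78.0
```

View pics/w1c.png

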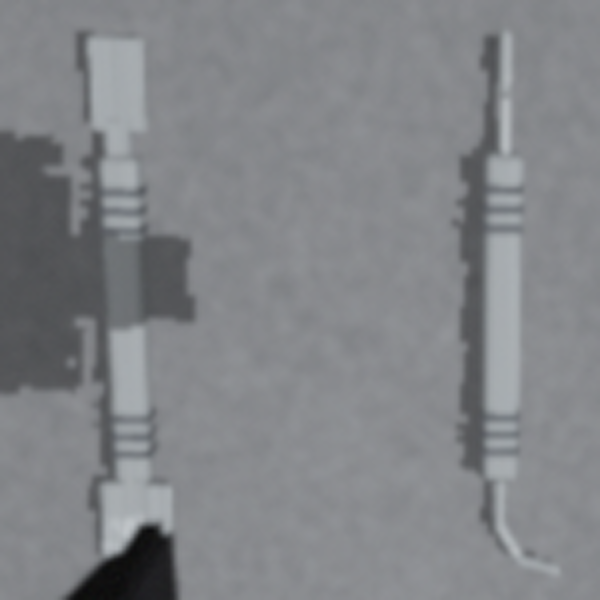

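The crop clearly shows the probe handle at (503,155)-(502,480) with a bent wire tip, and the spatula handle at (119,155)-(132,482) with flat blades. That puts the probe centre at about (489,-49.5) and the spatula centre at about (502,-149), angle 5°. Descending on the probe.

Request:
arm_command(
  targets=[
    [-2.5,-1.3,50,1,0.4],
    [-2.5,-1.3,100,1,0.4],
    [-2.5,-1.3,140,1,0.4],
    [-2.5,-1.3,155,1,0.4],
    [-2.5,-1.3,155,1,0.4],
  ],
)

```text
t: 2.5
eef_pos: [488.2, -49.0, 24.1]
tcp_rot: [3.14, -0.003, -3.033]
ft_force: [-0.6, 0.1, 0.5]
opening: 0.637
grip_force: 0.0
```

Run:
```python
from h import *
s=env.state(); print(s["t"],np.round(s["eef_pos"],1),np.degrees(s["tcp_rot"]).round(1),s["opening"])
L=look("wrist"); save("w2",L[0]); import pickle; pickle.dump(L,open("w2.pkl","wb"))
T=np.linalg.inv(L[4]); 
for p in [s["eef_pos"]]:
    q=T@np.append(p,1); print("tcp px",L[1]*q[0]/q[2]+L[2],L[1]*q[1]/q[2]+L[3])
```

```text
2.5 [488.2 -49.   24.1] [ 179.9   -0.2 -173.8] 0.6367329192357106
tcp px 276.8484587354622 265.2109561160253
```

View pics/w2.png

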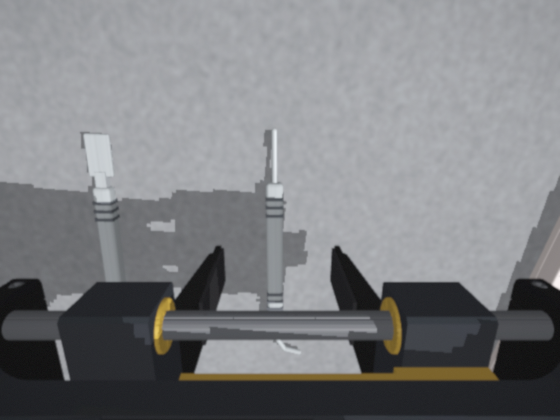

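The probe handle runs from (275,185) to (275,305), midway between the fingertips at (220,250) and (335,250). Going down and gripping.

Request:
arm_command(
  targets=[
    [0,0,12,0,0.35],
    [0,0,19.5,0,0.3],
    [0,0,19.5,0,0.25],
    [0,0,19.5,0,0.2],
    [0,0,19.5,0,0],
  ],
)

```text
t: 3.05
eef_pos: [489.1, -50.3, 6.5]
tcp_rot: [-3.141, 0.001, -3.034]
ft_force: [0.6, 0.2, 0.1]
opening: 0.174
grip_force: 0.0
```

Request:
arm_command(
  targets=[
    [0,0,0,0,0],
    [0,0,0,0,0],
    [0,0,0,0,0],
    [0,0,0,0,0],
    [0,0,0,0,0],
  ],
)

```text
t: 3.55
eef_pos: [489.1, -50.3, 6.5]
tcp_rot: [-3.141, 0.001, -3.034]
ft_force: [0.2, 0.3, 5.9]
opening: 0.099
grip_force: 30.0
```

Request:
arm_command(
  targets=[
    [0,0,-20,0,0],
    [0,0,-50,0,0],
    [0,0,-90,0,0],
    [0,0,-90,0,0],
  ],
)

```text
t: 3.95
eef_pos: [490.5, -50.6, 99.8]
tcp_rot: [-3.14, 0.006, -3.034]
ft_force: [0.4, 0.8, -0.6]
opening: 0.101
grip_force: 30.0
```

Run:
```python
from h import *
s=env.state(); print(s["t"],s["eef_pos"],s["opening"],s["grip_force"])
plan((503,180,96,174),(503,223,60,174))
```

```text
3.95 [490.54487013 -50.5575079   99.78545373] 0.10062474148038221 29.999876618385315
(503, 180, 96, 174) shift [-37.1 227.9   3.8] turn 12.2 dist 231.0
(503, 223, 60, 174) shift [ 4.5 42.8 36. ] turn 0 dist 56.0
```

Request:
arm_command(
  targets=[
    [-37,228,0,12,0],
    [-37,228,0,12,0],
    [-37,228,0,12,0],
    [-37,228,0,12,0],
    [-37,228,0,12,0],
  ],
)

```text
t: 4.45
eef_pos: [500.7, 183.0, 95.3]
tcp_rot: [-3.142, -0.001, 3.04]
ft_force: [0.8, -0.1, 0.6]
opening: 0.102
grip_force: 30.0
```

Request:
arm_command(
  targets=[
    [4.5,43,0,0,0],
    [4.5,43,0,0,0],
    [4.5,43,20,0,0],
    [4.5,43,20,0,0],
    [4.5,43,20,0,0],
  ],
)

```text
t: 4.95
eef_pos: [500.9, 223.1, 75.7]
tcp_rot: [-3.141, -0.002, 3.039]
ft_force: [0.1, 0.1, -0.6]
opening: 0.102
grip_force: 30.0
```

Run:
```python
from h import *
import pickle
s=env.state(); print(s["t"],np.round(s["eef_pos"],1),np.degrees(s["tcp_rot"]).round(1),s["opening"])
L=look("wrist"); save("w3",L[0]);pickle.dump(L,open("w3.pkl","wb"))
```

```text
4.95 [500.9 223.1  75.7] [-1.800e+02 -1.000e-01  1.741e+02] 0.10199759450544313
```

View pics/w3.png

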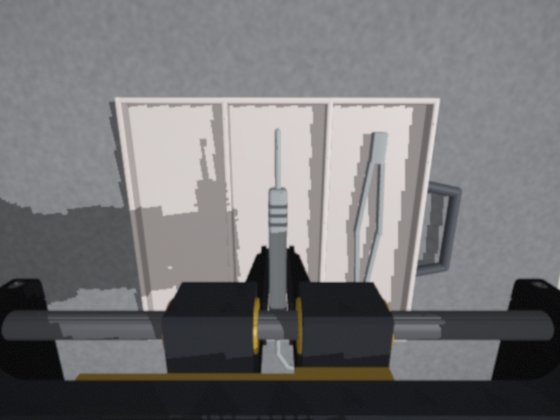

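The probe is held straight over the middle bay. The dividers are at (227,103) and (330,103), the near wall edge runs from (119,100) to (437,100), and the tweezers are in the right (handle) bay. Checking the centring.

Run:
```python
from h import *
import pickle
L=pickle.load(open("w3.pkl","rb"))
a,b=[cast(L,u,98.5,19)[:2] for u in (118.5,438.5)]; d=b-a
print(a,b,np.linalg.norm(d),np.degrees(np.arctan2(d[1],d[0])))
e=d/np.linalg.norm(d); n=np.array([e[1],-e[0]]); n*=np.sign(n[0]); m=(a+b)/2; C=m+n*95; print("tray centre",C,"last",C-70*e)
for u in (227,330): print(cast(L,u,101,19)[:2])
print("probe tip at its height", cast(L,278,130,77))
plan((*C,30,np.degrees(np.arctan2(n[1],n[0]))+180))
```

```text
[398.90404734 129.68665895] [420.36113812 337.34978032] 208.7687206476925 84.10076581440835
tray centre [504.12949087 223.75419168] last [496.93494396 154.12489832]
[407.70912259 199.86966071]
[414.63021519 266.85245012]
probe tip at its height [426.53650585 231.34097931  77.        ]
(np.float64(504.1294908718309), np.float64(223.7541916842476), 30, np.float64(174.10076581440836)) shift [-2.8  0.9 46.2] turn 0.0 dist 46.0
```

Request:
arm_command(
  targets=[
    [-3,1,30,0,0],
    [-3,1,48,0,0],
    [-3,1,56,0,0],
    [-3,1,61,0,0],
    [-3,1,63,0,0],
  ],
)

```text
t: 5.5
eef_pos: [504.6, 224.2, 13.4]
tcp_rot: [3.141, 0.0, 3.039]
ft_force: [0.0, -0.2, 0.1]
opening: 0.098
grip_force: 30.0
```

Request:
arm_command(
  targets=[
    [0,0,1,0,0],
    [0,0,1,0,0],
    [0,0,1,0,0],
  ],
)

```text
t: 5.8
eef_pos: [504.5, 224.4, 12.6]
tcp_rot: [3.141, 0.001, 3.039]
ft_force: [-0.2, 0.2, 0.2]
opening: 0.099
grip_force: 30.0
```

Request:
arm_command(
  targets=[
    [0,0,1,0,0],
    [0,0,1,0,0],
    [0,0,1,0,0],
  ],
)

```text
t: 6.1
eef_pos: [504.3, 224.3, 11.2]
tcp_rot: [3.141, 0.0, 3.039]
ft_force: [0.3, 0.1, -0.8]
opening: 0.098
grip_force: 30.0
```

Request:
arm_command(
  targets=[
    [0,0,0.8,0,0],
    [0,0,0.8,0,0],
    [0,0,0.8,0,0],
  ],
)

```text
t: 6.4
eef_pos: [504.3, 224.4, 10.5]
tcp_rot: [3.141, 0.0, 3.039]
ft_force: [-1.0, 0.9, 2.5]
opening: 0.102
grip_force: 30.0
```

Light contact. Releasing to a partial opening.

Request:
arm_command(
  targets=[
    [0,0,0.2,0,0.12],
    [0,0,0.2,0,0.15],
    [0,0,0.2,0,0.22],
    [0,0,0.2,0,0.22],
    [0,0,0.2,0,0.22],
  ],
)

```text
t: 6.9
eef_pos: [504.3, 224.3, 10.1]
tcp_rot: [3.142, -0.0, 3.039]
ft_force: [0.3, 0.3, -0.1]
opening: 0.218
grip_force: 0.0
```

Request:
arm_command(
  targets=[
    [0,0,-8,0,0.22],
    [0,0,-30,0,0.22],
    [0,0,-75,0,0.22],
    [0,0,-110,0,0.4],
    [0,0,-110,0,0.4],
  ],
)

```text
t: 7.4
eef_pos: [506.0, 224.9, 124.9]
tcp_rot: [3.139, 0.007, 3.04]
ft_force: [-1.0, 0.0, 0.1]
opening: 0.335
grip_force: 0.0
```

Run:
```python
from h import *
s=env.state(); print(s["t"],np.round(s["eef_pos"],1),s["opening"])
L=look("wrist"); save("w4",L[0])
plan((503,-20,120,185),(502,-149,100,185))
```

```text
7.4 [506.  224.9 124.9] 0.3347285797408793
(503, -20, 120, 185) shift [ -22.8 -243.6    2.6] turn -10.9 dist 245.0
(502, -149, 100, 185) shift [  12.2 -128.4   20. ] turn 0 dist 131.0
```

View pics/w4.png

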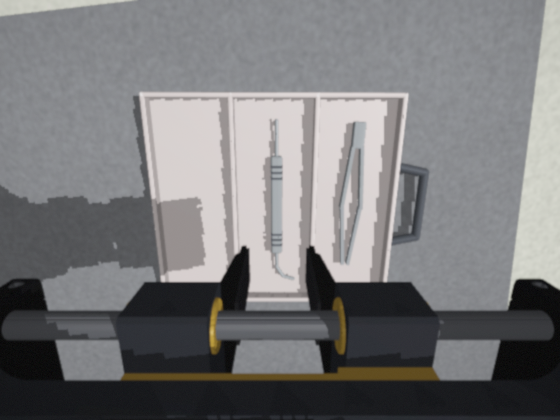

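The probe lies straight in the middle bay, handle from (277,155) to (277,250), with the tweezers undisturbed at (355,190). Now the spatula.

Request:
arm_command(
  targets=[
    [-24,-243,0,-11,0.4],
    [-24,-243,0,-11,0.4],
    [-24,-243,0,-11,0.4],
    [-24,-243,0,-11,0.4],
    [-24,-243,0,-11,0.4],
  ],
)

```text
t: 7.95
eef_pos: [502.5, -21.7, 119.2]
tcp_rot: [3.141, -0.002, -3.052]
ft_force: [1.3, -0.2, -0.6]
opening: 0.397
grip_force: 0.0
```

Request:
arm_command(
  targets=[
    [12,-128,0,0,0.4],
    [12,-128,0,0,0.4],
    [12,-128,30,0,0.4],
    [12,-128,50,0,0.4],
    [12,-128,50,0,0.4],
  ],
)

```text
t: 8.45
eef_pos: [501.0, -148.6, 67.2]
tcp_rot: [3.139, -0.005, -3.054]
ft_force: [-0.0, 0.1, 0.7]
opening: 0.397
grip_force: 0.0
```

Run:
```python
from h import *
import pickle
s=env.state(); print(s["t"],np.round(s["eef_pos"],1),np.degrees(s["tcp_rot"]).round(1),s["opening"])
L=look("wrist"); save("w5",L[0]);pickle.dump(L,open("w5.pkl","wb"))
T=np.linalg.inv(L[4])
for x,y in ((502,-149),(457,-153),(547,-145)):
    q=T@[x,y,12,1]; print("expected px",L[1]*q[0]/q[2]+L[2],L[1]*q[1]/q[2]+L[3])
```

```text
8.45 [ 501.  -148.6   67.2] [ 179.8   -0.3 -175. ] 0.3969096052696392
expected px 276.05063385150254 232.86902600924722
expected px 275.9077976781333 171.4718025169695
expected px 276.1787003164407 287.9175839774816
```

View pics/w5.png

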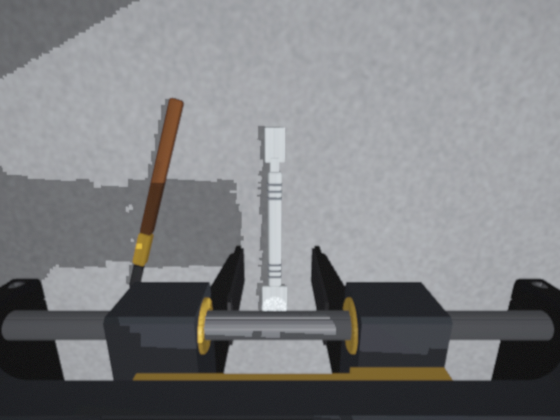

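The spatula handle, (275,171) to (275,287), lies exactly where expected between the fingers. The brush at (155,180) is well clear. Descending and gripping.

Request:
arm_command(
  targets=[
    [0,0,30,0,0.35],
    [0,0,50,0,0.35],
    [0,0,60,0,0.3],
    [0,0,64,0,0.3],
    [0,0,64,0,0.2],
  ],
)

```text
t: 9.0
eef_pos: [503.1, -148.1, 6.5]
tcp_rot: [3.142, 0.0, -3.051]
ft_force: [-0.3, -0.7, -0.1]
opening: 0.259
grip_force: 0.0
```

Request:
arm_command(
  targets=[
    [0,0,0,0,0],
    [0,0,0,0,0],
    [0,0,0,0,0],
    [0,0,0,0,0],
    [0,0,0,0,0],
  ],
)

```text
t: 9.5
eef_pos: [503.4, -148.5, 7.0]
tcp_rot: [-3.141, 0.001, -3.052]
ft_force: [0.8, 1.4, 7.5]
opening: 0.096
grip_force: 30.0
```

Request:
arm_command(
  targets=[
    [0,0,-20,0,0],
    [0,0,-50,0,0],
    [0,0,-80,0,0],
    [0,0,-80,0,0],
    [0,0,-80,0,0],
  ],
)

```text
t: 10.0
eef_pos: [502.9, -148.5, 86.5]
tcp_rot: [-3.141, 0.001, -3.052]
ft_force: [-0.1, -0.1, -1.6]
opening: 0.103
grip_force: 30.0
```

Run:
```python
from h import *
s=env.state(); print(s["t"],np.degrees(s["tcp_rot"]).round(1),s["opening"],s["grip_force"])
plan((499,85,85,174),(497,154,75,174))
```

```text
10.0 [-1.800e+02  1.000e-01 -1.749e+02] 0.10269882347443637 29.999673664569855
(499, 85, 85, 174) shift [-17.  232.9   1.5] turn 11.1 dist 233.0
(497, 154, 75, 174) shift [ 9.2 68.4 10. ] turn 0 dist 70.0
```

Request:
arm_command(
  targets=[
    [-17,233,0,11,0],
    [-17,233,0,11,0],
    [-17,233,0,11,0],
    [-17,233,0,11,0],
    [-17,233,0,11,0],
  ],
)

```text
t: 10.5
eef_pos: [497.8, 87.6, 84.9]
tcp_rot: [-3.141, -0.002, 3.04]
ft_force: [0.8, 0.0, -1.0]
opening: 0.099
grip_force: 30.0
```

Request:
arm_command(
  targets=[
    [9,68,0,0,0],
    [9,68,0,0,0],
    [9,68,10,0,0],
    [9,68,10,0,0],
    [9,68,10,0,0],
  ],
)

```text
t: 11.0
eef_pos: [496.5, 152.6, 75.2]
tcp_rot: [-3.141, -0.002, 3.038]
ft_force: [-0.4, 0.4, -0.2]
opening: 0.104
grip_force: 30.0
```

Run:
```python
from h import *
s=env.state(); print(s["t"],np.round(s["eef_pos"],1),np.degrees(s["tcp_rot"]).round(1),s["opening"])
L=look("wrist"); save("w6",L[0])
plan((497,154,10.5,174))
```

```text
11.0 [496.5 152.6  75.2] [-1.800e+02 -1.000e-01  1.741e+02] 0.10377051396661625
(497, 154, 10.5, 174) shift [-0.   1.4 65.1] turn 0.1 dist 65.0
```

View pics/w6.png

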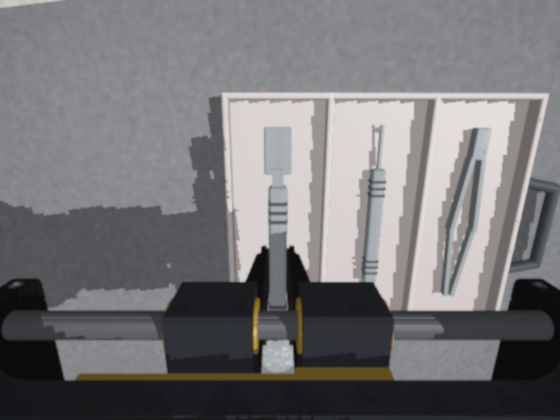

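The spatula is centred over the last bay (col 278, walls at 228 and 330), with the probe in the middle bay and the tweezers in the first. Lowering.

Request:
arm_command(
  targets=[
    [0,1,30,0,0],
    [0,1,48,0,0],
    [0,1,56,0,0],
    [0,1,61,0,0],
    [0,1,63,0,0],
  ],
)

```text
t: 11.55
eef_pos: [497.3, 154.3, 13.2]
tcp_rot: [3.141, 0.0, 3.039]
ft_force: [1.3, -0.2, -0.6]
opening: 0.101
grip_force: 30.0
```

Request:
arm_command(
  targets=[
    [0,0,1.3,0,0],
    [0,0,1.3,0,0],
    [0,0,1.3,0,0],
  ],
)

```text
t: 11.85
eef_pos: [497.2, 154.8, 12.3]
tcp_rot: [3.141, 0.001, 3.039]
ft_force: [-0.1, 1.2, -0.9]
opening: 0.101
grip_force: 30.0
```

Request:
arm_command(
  targets=[
    [0,0,0.8,0,0],
    [0,0,0.8,0,0],
    [0,0,0.8,0,0],
  ],
)

```text
t: 12.15
eef_pos: [497.0, 154.8, 11.1]
tcp_rot: [3.141, 0.0, 3.039]
ft_force: [-0.6, 0.4, -0.5]
opening: 0.1
grip_force: 30.0
```

Request:
arm_command(
  targets=[
    [0,0,0.7,0,0],
    [0,0,0.7,0,0],
    [0,0,0.7,0,0],
  ],
)

```text
t: 12.45
eef_pos: [497.0, 154.8, 10.9]
tcp_rot: [3.141, 0.0, 3.039]
ft_force: [-2.1, -0.8, 8.2]
opening: 0.102
grip_force: 30.0
```

Contact at about 8 N. Releasing and rising.

Request:
arm_command(
  targets=[
    [0,0,0,0,0.12],
    [0,0,0,0,0.15],
    [0,0,0,0,0.22],
    [0,0,0,0,0.22],
    [0,0,0,0,0.22],
  ],
)

```text
t: 12.95
eef_pos: [497.0, 154.8, 10.2]
tcp_rot: [3.142, -0.0, 3.039]
ft_force: [1.1, 0.2, 0.3]
opening: 0.22
grip_force: 0.0
```

Request:
arm_command(
  targets=[
    [0,0,-8,0,0.22],
    [0,0,-30,0,0.22],
    [0,0,-75,0,0.22],
    [0,0,-120,0,0.22],
    [0,0,-120,0,0.22],
  ],
)

```text
t: 13.45
eef_pos: [499.0, 155.2, 135.9]
tcp_rot: [3.139, 0.008, 3.04]
ft_force: [-0.3, -0.6, -0.6]
opening: 0.219
grip_force: 0.0
```

Run:
```python
from h import *
s=env.state(); print(s["t"],np.round(s["eef_pos"],1),s["opening"],s["grip_force"])
L=look("wrist"); save("w7",L[0])
```

```text
13.45 [499.  155.2 135.9] 0.21901640705957393 0.0
```

View pics/w7.png

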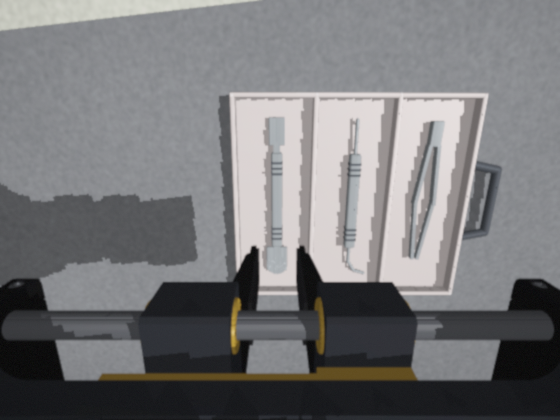

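The last view shows all three lying lengthwise and flat in their own bays: spatula at (277,195), probe at (352,200), tweezers at (425,190). The gripper is clear of everything.

```bash
python3 -c "
from cell import env
print(env.job_done())"
```

```text
the job is handed in; nothing more can be done
None
```

The probe lies in the middle bay and the spatula in the last bay, both lengthwise and flat; I left the tweezers and brush alone, and handed the job in at about 13.5 s of the 51 s allowed.

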